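# Ease the long turner out of a drawer that opens only part way

### The job

Pull the drawer of the little oak utensil unit out as far as it goes. It stops short of the length of the long kitchen turner inside, so bring the turner out at a slant, handle first over the drawer front, and finish still holding it in the gripper, up in the air with the whole of it higher than the stack of plates that stands on the unit and touching nothing else, so that I can take it. Leave the plates and the things standing round about where they are.

Things in the scene. Friction and masses are not known exactly. Their poses are not given: they have to be found in the camera images.
- drawer_unit: Low oak countertop unit with one grey-fronted drawer, fixed to the worktop. Carcass 370 deep (its x) x 220 wide (y) x 100 mm high. Origin: centre of its underside, on the worktop. z up; -x points out of the drawer front, the way the drawer opens. Carcass front plane at x = -185 mm, underside of its 14 mm top board at z = 86 mm.
- utensil_drawer (a joint): Drawer slide, m: 0 shut, grows as it is pulled out towards the unit's -x, stop at 0.200; stays where it is left, about 1.5 N of friction. At the stop the opening from the carcass front plane to the drawer's front panel is 200 mm long. May start up to 12 mm open.
- drawer_floor (a point): Middle of the drawer's inner floor, 21 mm above the worktop; moves with the drawer, axes as the unit's. The inside is 340 mm long (x) and 180 wide (y), sides 43 mm high above the floor. A divider 5 mm thick, 30 mm high, runs along x at y = +42 mm; a fork lies in the narrow compartment beyond it, the turner lies in the wide one (y = -90 to +39).
- drawer_pull (a point): Middle of the drawer's steel bar handle: round bar 10 mm thick, 140 mm long along the unit's y, on two posts 55 mm either side of the middle, 40 mm off the front face (33 mm free behind the bar), 62 mm above the worktop.
- carcass_lip (a point): Middle of the lower front edge of the unit's top board, 86 mm above the worktop: the turner has to come out below this edge. Axes as the unit's.
- front_top (a point): Middle of the top edge of the drawer's front panel (14 mm thick, with a 3.5 mm raised frame outside), 90 mm above the worktop; moves with the drawer. The turner has to pass over it.
- turner: Kitchen turner (spatula) 313 mm long, about 75 g, lying flat along the drawer. Origin: middle of its length, on its underside. x points from handle to the flat silicone head, z up as it lies. Handle: round steel rod 16 mm thick, centre line 8 mm above the underside, x = -156 to +84 mm; it points to the drawer front. Head: 68 mm wide (y), 6 thick, x = 69 to 156 mm.
- turner_end (a point): Free end of the turner's handle, on its centre line.
- turner_corner_l (a point): Front corner of the turner's head, on its +y side.
- turner_corner_r (a point): Front corner of the turner's head, on its -y side.
- plates: Stack of white plates, 211 mm across and 38 mm high, standing loose on the back of the unit (top about 138 mm above the worktop). Origin: centre of the underside.
- mug_white: White mug with a handle, 82 x 115 x 88 mm, standing on the worktop beside the hob. Origin: centre of the underside.
- honey: Glass honey jar with a green lid, 64 x 68 x 84 mm, at the back of the worktop. Origin: centre of the underside.
- oil_bottle: Oil bottle with a red cap, 60 mm across, 208 mm high, at the back of the worktop. Origin: centre of the underside.
- green_lime: A lime, 60 x 48 x 48 mm, on the worktop. Origin: its underside.
- wax_pot: Small round pot with a beige lid, 62 mm across, 35 high, at the back of the worktop. Origin: centre of the underside.

How it is judged:
By the outcome, as a careful person would: the job done as asked, in the order asked, and still so for the second after the job is handed in, while the arm keeps its last pose, push and grip.
It also fails if it takes over 42 s, if anything falls off the work surface, if the arm or the gripper's body presses on something with over 40 N, if the wrist force passes 120 N, or if a joint passes its speed limit or range.

### The arm

A 6-joint arm with a two-finger parallel gripper is mounted at the origin on a cart in front of the work surface, level with it; the furniture and walls round the work are solid. World frame = base frame: x ahead of the robot, y to its left, z up, the work surface at z = 0. Lengths are in m, angles in rad, forces in N, time in s.
With the tool pointing down it reaches from about 0.25 to 0.8 m from the base axis. Payload 8.5 kg.
Tool frame: the origin (TCP) lies at the very end of the fingers, on their centre line; the grasp point (between the pads) lies robot.hold_point_z behind it (robot.hold_point_z is the distance from the TCP to the grasp point, in m); z points along the fingers, y is the direction in which the jaws open and shut (so a half turn about z gives the same grasp; the last joint's range is limited). The gripper opens to 85 mm and grips with 20 to 120 N. Pads are 22 mm wide; open, the fingers measure 114 mm over their backs; the gripper's body (76 mm by 85 mm) begins 54 mm behind the grasp point. The pads swing forward as they close: fully open they stand 13 mm farther back than shut.
Start: joints at [1.347, 0.238, -0.013, 1.319, 0, 1.571], TCP at [0.117, 0.512, 0.231] pointing down, gripper open.
Joint ranges: [-2.66, 2.66], [-1.03, 1.9], [-1.14, 1.46], [-1.82, 2.27], [-1.45, 1.34], [-3.14, 3.14]. Speed limits (rad/s): [2.22, 2.22, 2.79, 3.14, 3.14, 3.14].

### API

Orientations are given as a unit quaternion [w, x, y, z].
In Python, from cell import robot gives the robot as it stands. The module is installed in compiled form; this text tells all that it offers. Calls block until the motion is done:
- robot.move_ptp(position, orientation): joint-space move of the TCP to a pose.
- robot.move_l(position, frame=None, max_speed=0.15, max_force=None): straight line of the TCP; frame=None keeps the orientation; max_speed is the mean speed in m/s. With max_force (N) it stops when the force on the tool has changed by that much, and returns True; else False.
- robot.set_joints(angles): joint-space move.
- robot.command_gripper(opening, newtons=None): finger opening in m; newtons is the grip in N (None keeps the last); returns when the fingers have stopped.
- robot.hold(seconds).
- robot.inverse_kinematics(position, orientation): joint angles nearest the present ones, or None.
- robot.camera(name): name is "scene" or "top" or "wrist"; returns the picture (400x640x3 uint8, red, green, blue); there is no depth.
- robot.camera_model(name): a dict with "fovy" (degrees; the focal length in pixels is half the picture's height over the tangent of half this angle, whatever the lens; pixels are square), "cx", "cy" (the principal point, pixels), "k1" (the pictures are not rectified: a ray, as slopes to the right and down, at radius r is drawn at 1 + k1 r^2 times it, then the intrinsics apply), "origin" and "attitude" of the camera in the world. Camera axes: x right, y down, z forward; pixel columns grow to the right and rows downward; lengths in m; the calibration is good to about 2 mm. A picture is of the moment at which its call begins: read the wrist's pose just before it. camera_model takes no time and is no camera call; for the wrist camera it gives the pose at the moment of the call.
A pose or a line that the arm cannot do raises robot.IKError and nothing moves.
- robot.close_job(): hands the job in, once; it reports no verdict.
Readings, each from a call of its own:
- robot.current_time(): time.
- robot.current_joints(): joint angles.
- robot.current_joint_velocities(): joint speeds.
- robot.current_joint_torque(): joint torques, N m.
- robot.current_ee_pos(): TCP position.
- robot.current_tcp_rot(): TCP orientation.
- robot.current_ft_force(): force on the tool from outside, world axes, zero at the start.
- robot.current_moment(): the same for the moment, N m.
- robot.current_opening(): finger opening in m.
Only numpy, scipy, OpenCV 4.12 (cv2) and the standard library are available. Lean on these libraries where they do the work, as an engineer would, in place of code of your own. Each camera call takes 0.05 s, during which the arm holds its last target.

## Working session

There is one attempt and no reset: what is moved stays moved. The work goes in short steps, each a Python script; the robot and the scene stay as the last script left them, time stands still between calls to the robot, and variables do not carry over. Pictures are saved under pics/ and viewed, and the job is handed in when it is done.

```bash
mkdir -p pics; cat > h.py <<'E'
import numpy as np, cv2
from cell import robot
from scipy.spatial.transform import Rotation as R
def att(m):
    a=np.array(m["attitude"],float)
    if a.shape==(3,3): return a
    return R.from_quat([a[1],a[2],a[3],a[0]]).as_matrix()
def K(m):
    f=200/np.tan(np.radians(m["fovy"])/2); return np.array([[f,0,m["cx"]],[0,f,m["cy"]],[0,0,1]])
def ray(m,uv):
    u=cv2.undistortPointsIter if 0 else None
    k=K(m); d=(np.array(uv,float)-[k[0,2],k[1,2]])/k[0,0]
    p=d.copy()
    for _ in range(30): p=d/(1+m["k1"]*(p@p))
    return np.array(m["origin"],float), att(m)@np.array([p[0],p[1],1])
def onz(m,uv,z):
    o,d=ray(m,uv); return o+d*(z-o[2])/d[2]
def proj(m,P):
    q=att(m).T@(np.array(P,float)-np.array(m["origin"])); p=q[:2]/q[2]
    p=p*(1+m["k1"]*(p@p)); k=K(m); return p*k[0,0]+[k[0,2],k[1,2]]
def snap(n,fn):
    m=robot.camera_model(n); im=robot.camera(n)
    cv2.imwrite("pics/"+fn,im[:,:,::-1]); return m,im
E
python3 - <<'E'
from h import *
for n in ["scene","top","wrist"]:
    m,im=snap(n,n+"0.png"); print(n,m)
print(robot.hold_point_z,robot.current_tcp_rot(),robot.current_time())
E
```

```text
scene {'fovy': 43.207911165080475, 'cx': 322.6041155056595, 'cy': 206.6264329682493, 'k1': -0.08492979648071329, 'origin': array([-0.29663981, -0.8016043 ,  0.85619789]), 'attitude': array([-0.42884696,  0.79976827, -0.36728204,  0.20387472])}
top {'fovy': 53.737634505945486, 'cx': 318.4052215516352, 'cy': 198.9135633989544, 'k1': -0.06939977957532853, 'origin': array([ 0.42912565, -0.08391298,  1.48218385]), 'attitude': array([ 0.05944733, -0.70171626,  0.70934521, -0.02982739])}
wrist {'fovy': 65.32708823304141, 'cx': 325.9609050042072, 'cy': 199.52796334367963, 'k1': -0.03162878770227718, 'origin': array([0.04037184, 0.52873782, 0.37380722]), 'attitude': array([0.1186019 , 0.7726017 , 0.61653852, 0.09434226])}
0.0187 [-6.50517302e-05  1.11674569e-01  9.93744694e-01 -5.20015659e-04] 0.15
```

View pics/scene0.png

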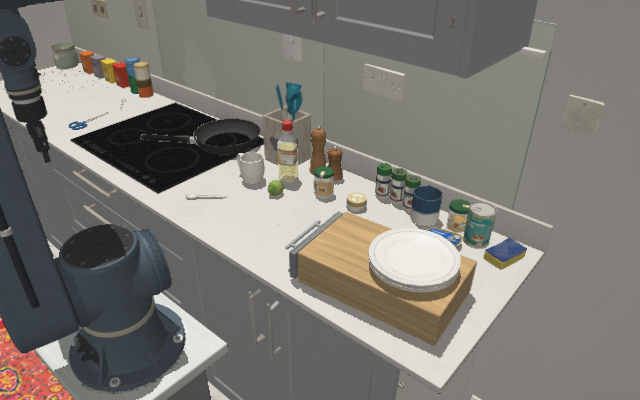

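View pics/top0.png

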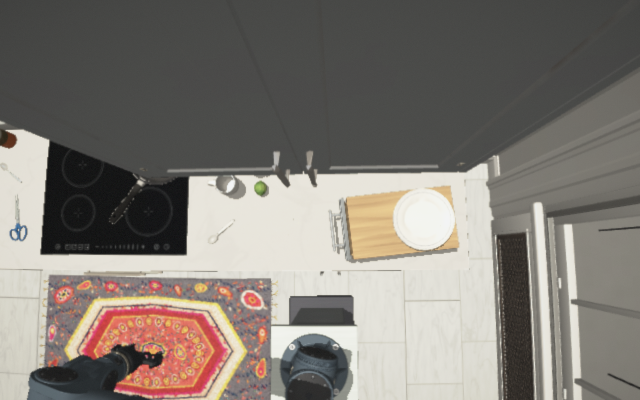

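View pics/wrist0.png

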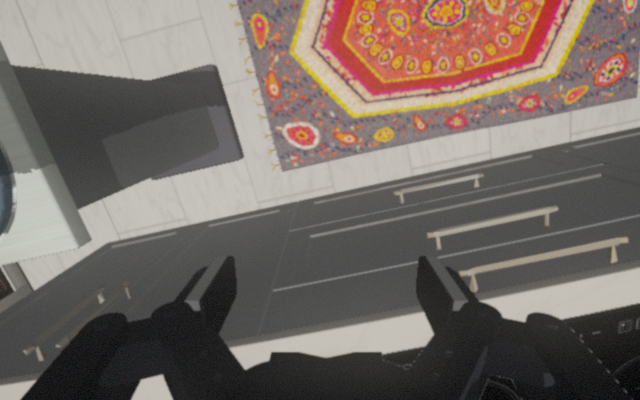

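The unit is on the right, with its drawer opening toward +y (left in the top view). Next I zoom in and measure it.

```bash
python3 - <<'E'
from h import *
import pickle
im=cv2.imread("pics/top0.png"); c=im[165:275,310:480]; cv2.imwrite("pics/topz.png",cv2.resize(c,None,fx=4.7,fy=4.7,interpolation=cv2.INTER_CUBIC))
im=cv2.imread("pics/scene0.png"); c=im[120:340,230:540]; cv2.imwrite("pics/scz.png",cv2.resize(c,None,fx=2.5,fy=2.5,interpolation=cv2.INTER_CUBIC))
m=robot.camera_model("top")
im=cv2.imread("pics/top0.png"); hsv=cv2.cvtColor(im,cv2.COLOR_BGR2HSV)
mk=cv2.inRange(hsv,(10,60,120),(25,255,255)); mk[:165]=0; mk[275:]=0; mk[:,:320]=0; mk[:,480:]=0
ys,xs=np.nonzero(mk); print(xs.min(),xs.max(),ys.min(),ys.max())
r=cv2.minAreaRect(np.c_[xs,ys].astype(np.float32)); b=cv2.boxPoints(r); print(r,b)
for p in b: print(p,onz(m,p,0.1).round(4))
E
```

```text
345 458 186 259
((401.14886474609375, 222.29052734375), (62.89043045043945, 108.43441772460938), 83.41805267333984) [[343.68463 197.26717]
 [451.40436 184.83797]
 [458.6131  247.31389]
 [350.89337 259.7431 ]]
[343.68463 197.26717] [ 0.6098 -0.1158  0.1   ]
[451.40436 184.83797] [ 0.6488 -0.4964  0.1   ]
[458.6131  247.31389] [ 0.4297 -0.5108  0.1   ]
[350.89337 259.7431 ] [ 0.3914 -0.1374  0.1   ]
```

View pics/topz.png

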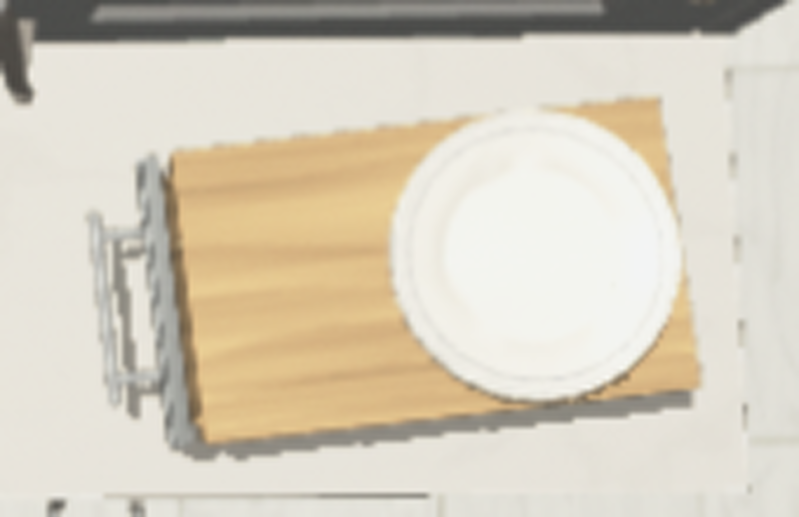

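View pics/scz.png

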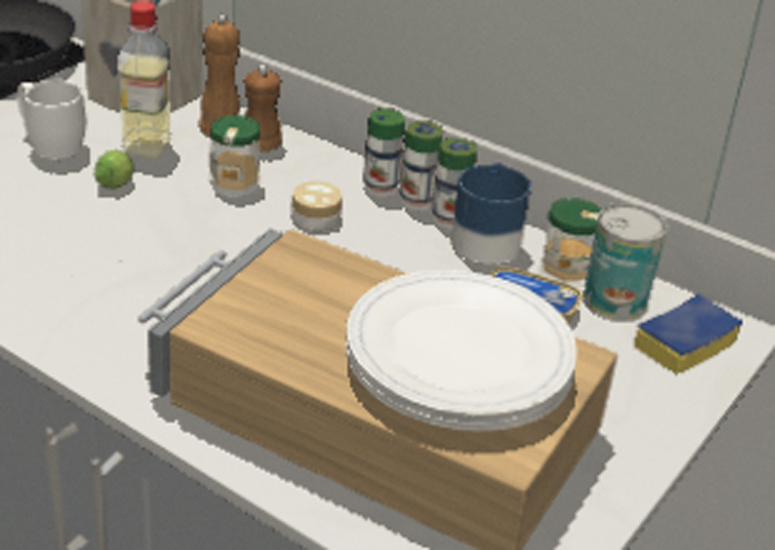

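The carcass corners are clear in the zoomed top view at about (346.6,197.3), (450.4,185.6), (458.9,247.3) and (354.3,259.0). The bar ends are at about (329.6,210.3) and (334,250.5). The drawer looks nearly shut.

```bash
cat > unit_fit.py <<'E'
from h import *
from scipy.optimize import least_squares
m=robot.camera_model("top"); ms=robot.camera_model("scene")
px=[(346.6,197.3),(450.4,185.6),(458.9,247.3),(354.3,259.0)]
loc=np.array([(-.185,-.11),(.185,-.11),(.185,.11),(-.185,.11)])
E
python3 - <<'E'
from unit_fit import *
W=np.array([onz(m,p,.1)[:2] for p in px]); print(W)
print([np.linalg.norm(W[i]-W[(i+1)%4]) for i in range(4)])
# unit -x points to +y world; unit x ~ -y world ; unit y ~ +x world
c=W.mean(0)
for l in (loc, loc*[1,-1]):
    f=lambda q:(np.array([q[:2]+np.array([[np.cos(q[2]),-np.sin(q[2])],[np.sin(q[2]),np.cos(q[2])]])@a for a in l])-W).ravel()
    s=least_squares(f,[*c,-1.5]); print(s.x,s.cost,s.fun.round(4))
for p in [(329.6,210.3),(334,250.5)]: print(onz(m,p,.062))
# scene check
for p in [(343.2,214)]: print(onz(ms,p,.1))
print(onz(ms,(230+145/2.5,120+318/2.5),.062),onz(ms,(230+222/2.5,120+256/2.5),.062))
E
```

```text
[[ 0.60950014 -0.12609121]
 [ 0.64612504 -0.49266565]
 [ 0.4297432  -0.51182615]
 [ 0.39387764 -0.14917035]]
[np.float64(0.36839951231930135), np.float64(0.21722851288369333), np.float64(0.3644249842228144), np.float64(0.21685412299935583)]
[ 0.51981151 -0.31993834 -1.47092688] 0.09550691371133341 [-0.2176 -0.0207 -0.2173 -0.0223  0.218   0.0188  0.2169  0.0243]
[ 0.51981151 -0.31993834 -1.47213572] 1.2877593400529496e-05 [ 0.0016  0.0011  0.0014 -0.0005 -0.0012 -0.003  -0.0018  0.0025]
[ 0.56794031 -0.06513982  0.062     ]
[ 0.42360645 -0.07919953  0.062     ]
[ 0.59532555 -0.12764669  0.1       ]
[ 0.42875672 -0.08164264  0.062     ] [ 0.56399485 -0.06900663  0.062     ]
```

```bash
cat >> h.py <<'E'
C=np.array([.5198,-.3199]); TH=-1.4721
ux=np.array([np.cos(TH),np.sin(TH),0]); uy=np.array([-np.sin(TH),np.cos(TH),0]); uz=np.array([0,0,1.])
def W(p): return np.array([*C,0])+p[0]*ux+p[1]*uy+p[2]*uz
def L(P): d=np.array(P)-[*C,0]; return np.array([d@ux,d@uy,d[2]])
def quat(y,z):
    x=np.cross(y,z); q=R.from_matrix(np.c_[x,y,z]).as_quat(); return [q[3],q[0],q[1],q[2]]
QP=quat(-ux,-uz)           # jaws along the pull
def QG(a,s=1):             # jaws across rod; a: handle-end-up pitch
    z=-(uz*np.cos(a)+ux*np.sin(a)); return quat(s*uy,z)
E
python3 - <<'E'
from h import *
hb=L([.4960,-.0735,.062]); print(hb)
for p in [W([hb[0],0,.143]),W([hb[0],0,.043]),W([hb[0]-.2,0,.043])]: print(robot.inverse_kinematics(p,QP))
for s in (1,-1):
  for p,a in [(W([-.3,0,.2]),0),(W([-.3,0,.023]),0),(W([-.3,0,.1]),.3),(W([-.43,0,.16]),.3),(W([-.43,0,.35]),.3)]: print(s,robot.inverse_kinematics(p,QG(a,s)))
E
```

```text
[-0.24754605  0.00059514  0.062     ]
[-0.14740405  0.24416321 -0.23898125  1.08765187  0.         -0.24610038]
[-0.14740405  0.33778936 -0.39532128  0.83768569  0.         -0.24610038]
[ 0.2578814   0.3249337  -0.41589464  0.82996799  0.          0.15918507]
1 [-0.04354295  0.19273218 -0.15445869  1.22360546  0.          1.42855705]
1 [-0.04354295  0.34736174 -0.44556518  0.77786941  0.          1.42855705]
1 [-0.21992284  0.32950298 -0.2774876   1.06040544  0.28446745  1.23833347]
1 [ 0.03654696  0.22315519 -0.25864502  1.10820642  0.29940284  1.50574939]
1 [0.03654696 0.16316005 0.15552347 1.58237006 0.29940284 1.50574939]
-1 [-0.04354295  0.19273218 -0.15445869  1.22360546  0.         -1.7130356 ]
-1 [-0.04354295  0.34736174 -0.44556518  0.77786941  0.         -1.7130356 ]
-1 [-0.21992284  0.32950298 -0.2774876   1.06040544  0.28446745 -1.90325918]
-1 [ 0.03654696  0.22315519 -0.25864502  1.10820642  0.29940284 -1.63584327]
-1 [ 0.03654696  0.16316005  0.15552347  1.58237006  0.29940284 -1.63584327]
```

```bash
python3 - <<'E'
from h import *
robot.move_ptp(W([-.2475,0,.2]),QP)
robot.command_gripper(.03)
print(robot.current_opening(),robot.current_time(),robot.current_ee_pos())
snap("wrist","w1.png"); snap("scene","s1.png")
E
```

```text
0.030050042378378054 3.2 [ 0.49541399 -0.07360882  0.2000054 ]
```

View pics/w1.png

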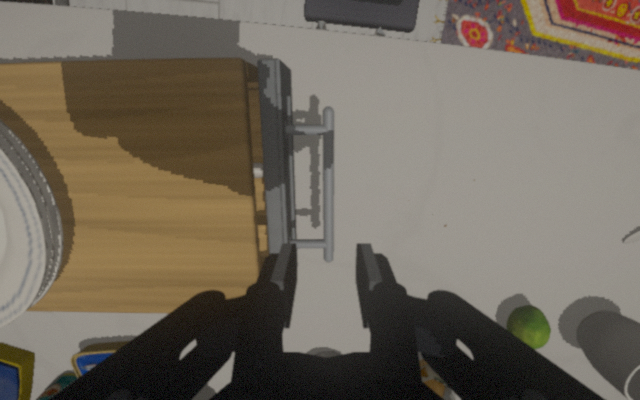

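View pics/s1.png

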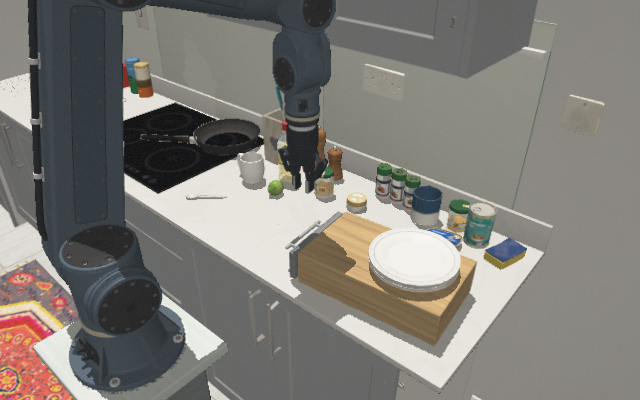

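The wrist view shows the bar from about (328,110) to (328,258), lying between the finger planes, with the drawer slightly open. I check the bar position before descending.

```bash
python3 - <<'E'
from h import *
m=robot.camera_model("wrist")
for p in [(328,108),(328,261),(248,58),(262,308)]: print(L(onz(m,p,.062 if p[0]>300 else .1)).round(4))
hx=np.mean([L(onz(m,p,.062))[0] for p in [(328,108),(328,261)]]); print(hx)
hx=(hx-.2475)/2
robot.move_ptp(W([hx,0,.12]),QP)
t=robot.move_l(W([hx,0,.043]),max_speed=.08,max_force=10); print("touch",t)
robot.command_gripper(0,50); print(robot.current_opening(),robot.current_ft_force(),L(robot.current_ee_pos()))
E
```

```text
[-0.2496 -0.0728  0.062 ]
[-0.2499  0.0753  0.062 ]
[-0.1917 -0.1085  0.1   ]
[-0.1888  0.1032  0.1   ]
-0.24976616976804444
touch True
0.008091483085558904 [-0.5812263   0.57539646  5.33461008] [-0.24876204 -0.00061848  0.04707179]
```

```bash
python3 - <<'E'
from h import *
snap("wrist","w2.png"); print(robot.current_ft_force(),robot.current_opening())
E
```

```text
[-0.98796209  0.49895869  5.56473033] 0.008269208410224988
```

View pics/w2.png

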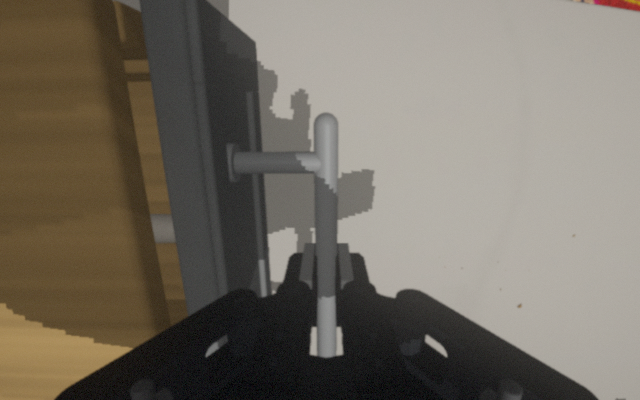

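The bar sits between both pads. Now I pull.

```bash
python3 - <<'E'
from h import *
p=L(robot.current_ee_pos())
t=robot.move_l(W([p[0]-.17,p[1],p[2]]),max_speed=.12,max_force=25); print(t,L(robot.current_ee_pos()),robot.current_ft_force())
t=robot.move_l(W([p[0]-.205,p[1],p[2]]),max_speed=.04,max_force=20); print(t,L(robot.current_ee_pos()),robot.current_ft_force())
robot.hold(.3); print(L(robot.current_ee_pos()),robot.current_ft_force(),robot.current_time(), robot.current_opening())
E
```

```text
False [-0.41917697 -0.001075    0.04708486] [-3.35672866  1.2983103   6.31734292]
True [-0.44129855 -0.00121244  0.04706619] [ 0.56346464 -5.19142781  5.43055571]
[-0.44130827 -0.00120336  0.04707316] [-0.50694306 -2.31191537  5.65977586] 7.45 0.007986379614778105
```

The slide stopped at bar x = -0.441, where the stop is expected. I release it and look into the drawer.

```bash
python3 - <<'E'
from h import *
robot.command_gripper(.026)
p=L(robot.current_ee_pos())
robot.move_l(W([p[0],p[1],.16]),max_speed=.15)
robot.move_ptp(W([-.33,0.0,.26]),QG(0))
print(L(robot.current_ee_pos()),robot.current_time())
snap("wrist","w3.png"); snap("scene","s3.png"); snap("top","t3.png")
E
python3 - <<'E'
import cv2
im=cv2.imread("pics/t3.png"); cv2.imwrite("pics/t3z.png",cv2.resize(im[165:275,270:440],None,fx=4.7,fy=4.7,interpolation=cv2.INTER_CUBIC))
E
```

```text
[-3.30192205e-01 -2.34112689e-04  2.59301938e-01] 9.8917
```

View pics/w3.png

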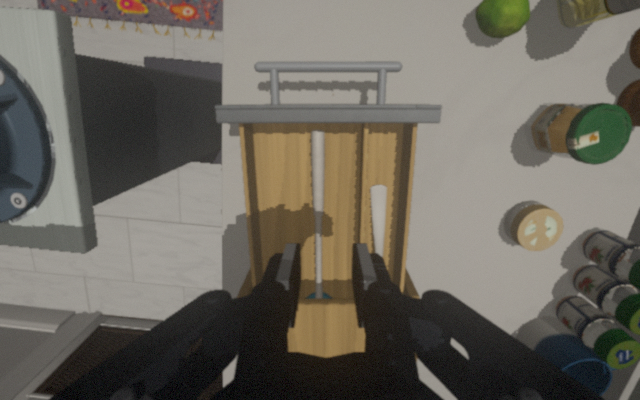

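View pics/s3.png

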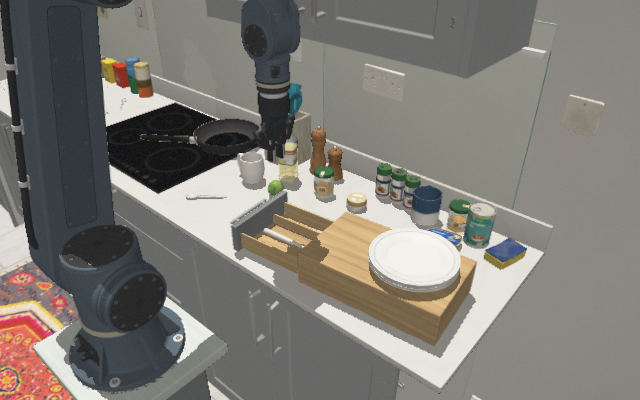

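View pics/t3z.png

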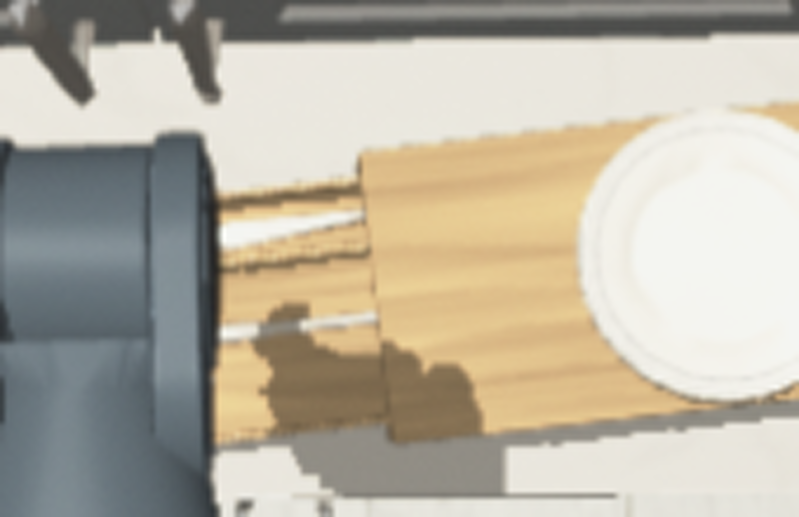

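The wrist view shows the turner's handle from its end at about (318,132) back to (319,295), where the teal head starts. The fork is in the other compartment, beyond the divider at column ~362.

```bash
python3 - <<'E'
from h import *
m=robot.camera_model("wrist")
for p in [(318,130),(318,170),(319,210),(319.5,250),(319.5,290),(320,297)]: print(p,L(onz(m,p,.029)).round(4))
print("panel inner top",L(onz(m,(318,121),.09)), "bar",L(onz(m,(328,67),.062)))
print("divider",L(onz(m,(362,200),.051)))
im=cv2.imread("pics/w3.png")[180:310,240:420]
for r in (150,170,210,240): print(r, cv2.imread("pics/w3.png")[r,305:333,:].max(axis=1).tolist())
E
```

```text
(318, 130) [-0.3757 -0.0111  0.029 ]
(318, 170) [-0.3278 -0.0114  0.029 ]
(319, 210) [-0.2762 -0.0104  0.029 ]
(319.5, 250) [-0.2202 -0.0101  0.029 ]
(319.5, 290) [-0.1589 -0.0104  0.029 ]
(320, 297) [-0.1476 -0.0097  0.029 ]
panel inner top [-0.38944359 -0.00948274  0.09      ] bar [-4.41390460e-01  2.59812762e-04  6.20000000e-02]
divider [-0.29649736  0.04097543  0.051     ]
150 [168, 166, 157, 155, 149, 132, 115, 127, 142, 154, 161, 169, 172, 174, 172, 166, 160, 152, 141, 137, 139, 147, 151, 150, 152, 153, 155, 158]
170 [166, 160, 154, 152, 149, 146, 131, 121, 136, 154, 160, 168, 171, 172, 171, 167, 160, 153, 140, 140, 145, 151, 150, 150, 149, 154, 154, 156]
210 [97, 97, 96, 94, 96, 95, 98, 94, 92, 100, 123, 141, 149, 152, 154, 149, 144, 138, 138, 148, 151, 153, 154, 150, 152, 152, 156, 155]
240 [109, 133, 143, 150, 146, 149, 153, 153, 148, 130, 118, 132, 147, 156, 157, 146, 143, 145, 151, 155, 153, 154, 152, 154, 153, 159, 156, 158]
```

```bash
python3 - <<'E'
from h import *
robot.command_gripper(.04)
y=-.0108
robot.move_ptp(W([-.335,y,.12]),QG(0))
robot.move_l(W([-.335,y,.05]),max_speed=.12)
t=robot.move_l(W([-.335,y,.0225]),max_speed=.04,max_force=12); print("touch",t,L(robot.current_ee_pos()),robot.current_ft_force())
robot.command_gripper(0,100); print(robot.current_opening(),L(robot.current_ee_pos()),robot.current_ft_force(),robot.current_time())
snap("wrist","w4.png")
E
```

```text
touch False [-0.33500167 -0.01073154  0.02252689] [0.89253245 0.38587616 0.71077963]
0.012429418502172628 [-0.33498445 -0.01058105  0.02306928] [-1.33981491  0.26799343  5.49192729] 12.8833
```

View pics/w4.png

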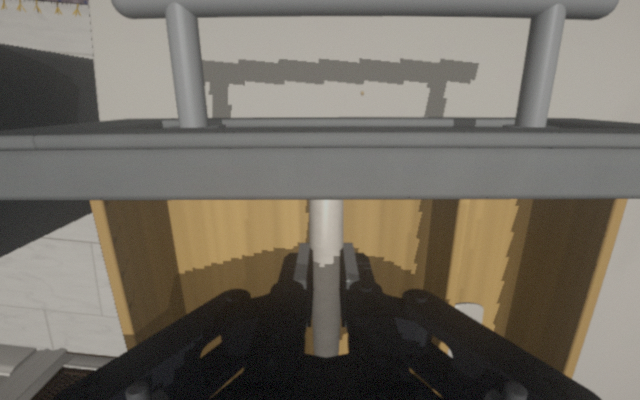

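The rod is centred between the pads at column ~327. Now I tilt it.

```bash
python3 - <<'E'
from h import *
p=L(robot.current_ee_pos()); tip=np.array([-.063,.021]); v=np.array([p[0],p[2]])-tip
A=.25
def at(a,lift):
    c,s=np.cos(a),np.sin(a)  # handle side (-x) up
    q=tip+np.array([c*v[0]+s*v[1]*1.0, -s*v[0]+c*v[1]])+[0,lift]
    return W([q[0],p[1],q[1]])
for i in range(1,6):
    a=A*i/5; robot.move_l(at(a,.003),QG(a),max_speed=.08)
    print(L(robot.current_ee_pos()).round(4),robot.current_ft_force().round(2))
print(robot.current_time(),robot.current_opening())
snap("wrist","w5.png"); snap("scene","s5.png")
E
```

```text
[-0.3342 -0.0103  0.0399] [-0.2   0.3  -0.36]
[-0.3331 -0.0104  0.053 ] [ 0.24 -0.78  0.03]
[-0.3313 -0.0104  0.0664] [-0.43 -0.07 -0.08]
[-0.3289 -0.0105  0.0797] [ 0.23 -0.05 -0.9 ]
[-0.3257 -0.0105  0.0929] [-0.29  0.7  -1.41]
14.5667 0.012511182641760385
```

View pics/w5.png

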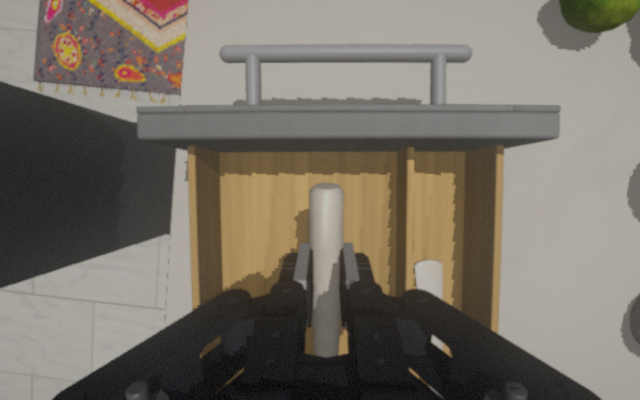

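View pics/s5.png

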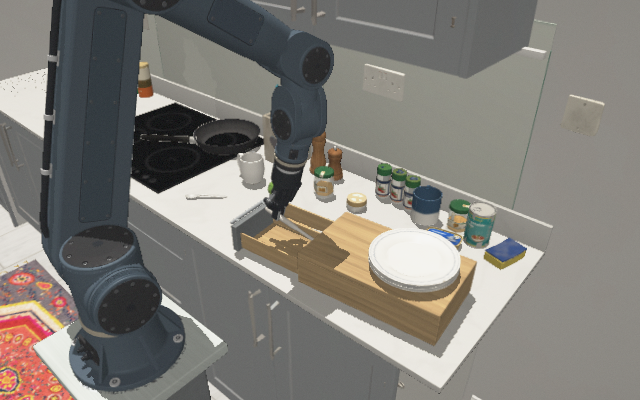

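```bash
python3 - <<'E'
from h import *
m=robot.camera_model("wrist"); ms=robot.camera_model("scene")
for a in (.15,.2,.25,.3):
    g=np.array([-.3255+.0078*np.sin(a),.0965+.002]) # grasp on rod approx
    e=[g[0]-.041*np.cos(a),-.0105,g[1]+.041*np.sin(a)]
    l=[g[0]+.145*np.cos(a),-.0105,g[1]-.145*np.sin(a)]
    print(a,proj(m,W(e)),proj(ms,W(l)),np.round(l,3),proj(ms,W(e)))
im=cv2.imread("pics/s5.png"); cv2.imwrite("pics/s5z.png",cv2.resize(im[190:290,220:350],None,fx=6,fy=6,interpolation=cv2.INTER_CUBIC))
E
```

```text
0.15 [329.63792321 183.63363165] [321.67813659 240.61074269] [-0.181 -0.01   0.077] [265.68518491 208.33273148]
0.2 [329.68699862 185.26188208] [321.36814066 242.71657389] [-0.182 -0.01   0.07 ] [265.85848094 207.79569324]
0.25 [329.7367979  187.14795424] [320.94572144 244.73608878] [-0.183 -0.01   0.063] [266.06014102 207.27533774]
0.3 [329.78719094 189.29671181] [320.41322343 246.66459211] [-0.185 -0.01   0.056] [266.28976909 206.77298462]
```

View pics/s5z.png

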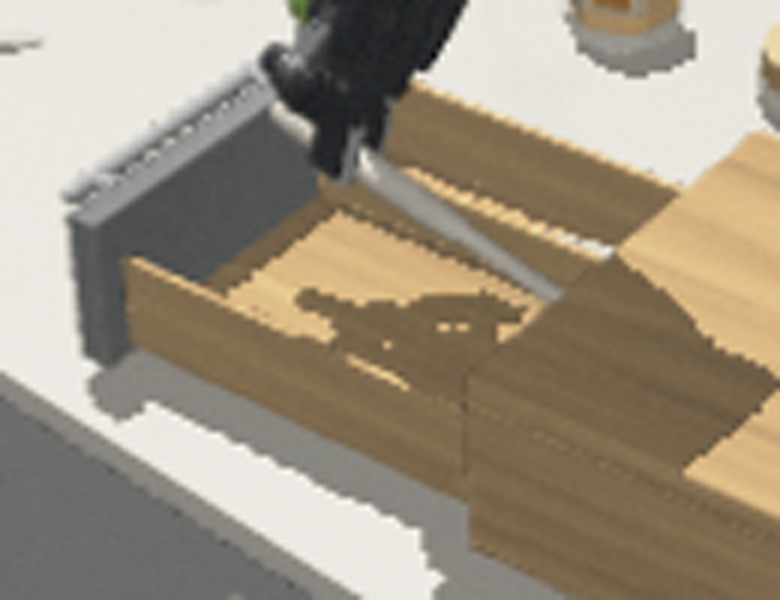

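The scene crop shows the rod passing under the lip at px ~(312,239.5). The predicted line there for a 0.25 rad slant is row 238.6, so it hasn't sagged. Now I pull along the slant.

```bash
python3 - <<'E'
from h import *
p=L(robot.current_ee_pos()); A=.255; s=.155
q=[p[0]-s*np.cos(A),p[1],p[2]+s*np.sin(A)]
t=robot.move_l(W(q),max_speed=.08,max_force=15)
print(t,L(robot.current_ee_pos()),q,robot.current_ft_force(),robot.current_time(),robot.current_opening())
snap("scene","s6.png"); snap("wrist","w6.png"); snap("top","t6.png")
im=cv2.imread("pics/s6.png"); cv2.imwrite("pics/s6z.png",cv2.resize(im[150:290,200:380],None,fx=4,fy=4,interpolation=cv2.INTER_CUBIC))
E
```

```text
False [-0.47590019 -0.01082449  0.13178221] [np.float64(-0.47616073290068606), np.float64(-0.010825078359435875), np.float64(0.13186634660956753)] [ 0.60407967  0.48639626 -0.19623674] 16.7583 0.012627852296394088
```

View pics/s6z.png

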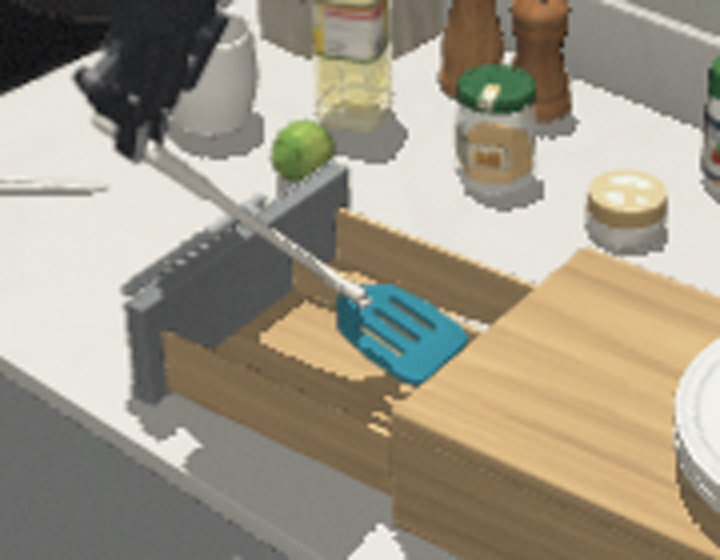

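View pics/t6.png

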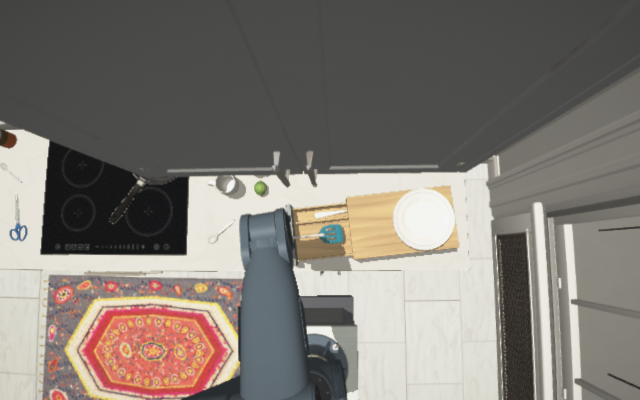

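The head is out from under the top board: its front corner is near top-view column 345 and the carcass edge is at about 348. That gap is small, so I pull a little farther out and then lift.

```bash
python3 - <<'E'
from h import *
p=L(robot.current_ee_pos()); A=.255
robot.move_l(W([p[0]-.03,p[1],p[2]+.01]),max_speed=.1,max_force=15)
p=L(robot.current_ee_pos())
t=robot.move_l(W([p[0],p[1],p[2]+.2]),max_speed=.15)
robot.hold(.5)
print(L(robot.current_ee_pos()),robot.current_ft_force(),robot.current_time(),robot.current_opening())
snap("scene","s7.png"); snap("wrist","w7.png"); snap("top","t7.png")
E
```

```text
[-0.50617936 -0.01092551  0.34178094] [-0.01835081 -0.0441381  -0.55606107] 19.3583 0.012202324318712689
```

View pics/s7.png

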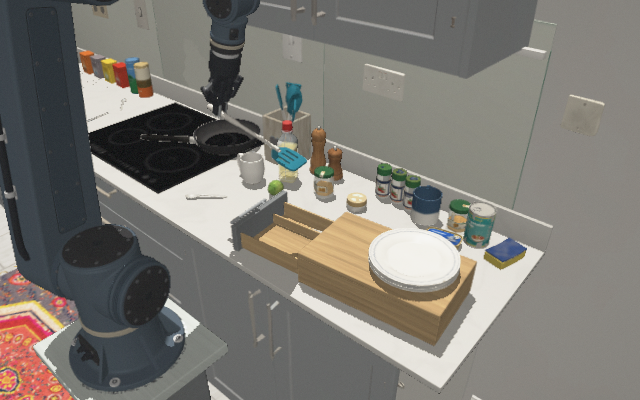

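View pics/t7.png

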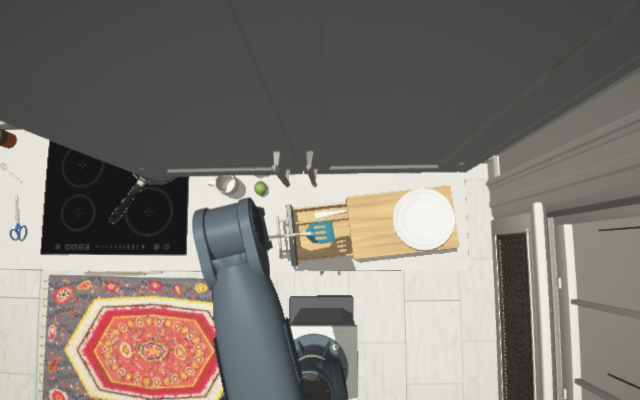

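```bash
python3 - <<'E'
from h import *
for n in ("scene","top"):
    im=cv2.imread("pics/%s7.png"%n[0]); hsv=cv2.cvtColor(im,cv2.COLOR_BGR2HSV)
    mk=cv2.inRange(hsv,(90,100,50),(105,255,255))
    k,lab,st,cen=cv2.connectedComponentsWithStats(mk)
    for i in range(1,k):
        if st[i,4]>60: print(n,st[i],cen[i])
ms=robot.camera_model("scene");mt=robot.camera_model("top")
# predicted head tip/corners
a=.255; g=np.array([-.5062+.0078*np.sin(a),.3418+.0056])
for y in (-.045,.023):
    P=W([g[0]+.272*np.cos(a),y,g[1]-.272*np.sin(a)]); print(L(P),proj(ms,P),proj(mt,P))
a0=cv2.imread("pics/s3.png").astype(int);b0=cv2.imread("pics/s7.png").astype(int)
print("drawer/plates diff",np.abs(a0-b0)[185:250,232:262].mean(),np.abs(a0-b0)[225:300,365:475].mean())
for n in("s7","t7"):
    im=cv2.imread("pics/%s.png"%n); c=im[130:190,250:330] if n[0]=="s" else im[195:265,260:380]
    cv2.imwrite("pics/%sz.png"%n,cv2.resize(c,None,fx=6,fy=6,interpolation=cv2.INTER_CUBIC))
E
```

```text
scene [126  58  12  20 125] [130.8    65.824]
scene [286  83  16  37 394] [293.36548223  97.74365482]
scene [272 148  35  23 477] [288.83018868 158.56813417]
scene [414 186  27  27 454] [427.03524229 199.21585903]
top [307 222  27  21 291] [322.15463918 231.69072165]
[-0.24102807 -0.045       0.27878925] [293.05886211 169.90823024] [335.39484848 241.58371957]
[-0.24102807  0.023       0.27878925] [310.08549986 158.84388179] [332.90800075 219.33269392]
drawer/plates diff 8.33931623931624 1.3735757575757577
```

View pics/s7z.png

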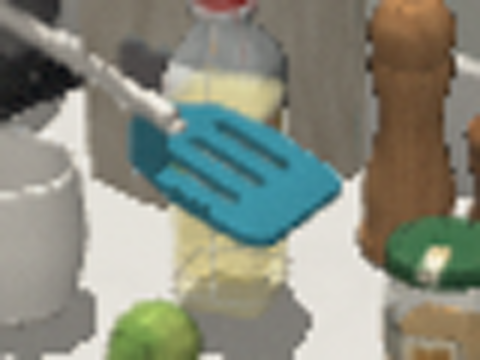

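View pics/t7z.png

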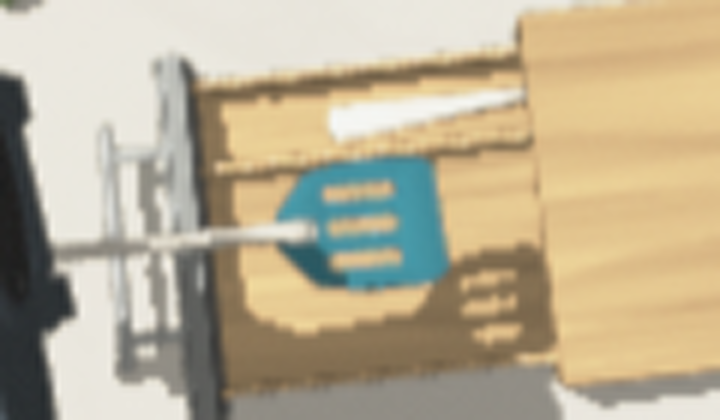

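```bash
python3 - <<'E'
from h import *
mt=robot.camera_model("top")
print([L(onz(mt,p,.062)).round(4) for p in [(277.5,215.8),(281.2,257.5)]])
print("z0 bar was",[L(onz(mt,p,.062)).round(4) for p in [(329.6,210.3),(334,250.5)]])
E
```

```text
[array([-0.4388,  0.074 ,  0.062 ]), array([-0.4398, -0.0768,  0.062 ])]
z0 bar was [array([-0.2488,  0.073 ,  0.062 ]), array([-0.249, -0.072,  0.062])]
```

```bash
python3 - <<'E'
from h import *
a=cv2.imread("pics/s3.png",0);b=cv2.imread("pics/s7.png",0)
big=lambda i,x0,x1,y0,y1:cv2.resize(i[y0:y1,x0:x1],None,fx=8,fy=8,interpolation=cv2.INTER_CUBIC)
for (x0,x1,y0,y1) in [(236,262,205,245),(300,330,250,290)]:
    A=big(a,x0,x1,y0,y1);B=big(b,x0-4,x1+4,y0-4,y1+4)
    r=cv2.matchTemplate(B,A,cv2.TM_CCOEFF_NORMED); _,v,_,l=cv2.minMaxLoc(r); print(v,(np.array(l)-32)/8)
ms=robot.camera_model("scene"); print(proj(ms,W([-.4,-.1,.08])),proj(ms,W([-.39,-.1,.08])))
E
```

```text
0.889938235282898 [ 0.    -0.125]
0.38657453656196594 [-3.625 -1.875]
[234.03063255 227.07730464] [236.83537665 228.37197472]
```

```bash
python3 - <<'E'
from h import *
print(robot.current_opening(),robot.current_time()); robot.close_job()
E
```

```text
0.012369315046751175 19.5083
the job is handed in; nothing more can be done
```

I pulled the drawer out to its stop and brought the turner out handle first at about a 14° slant. I then handed the job in at 19.5 s of the 42 s, with the turner still held in the air; no verdict comes back.

**Last checks**
- **Turner:** it is gripped at 12.4 mm jaw opening, steady through the lift. The head, its lowest part, is at about 0.28 m; the plate tops are at about 0.138 m. Its corners in the scene picture lie within about 4 px of where I predicted. The last force reading was about 0.6 N, so it appears to touch nothing else.
- **Drawer:** the pull tripped the force limit at bar x = -0.441 m, where I expected the stop. An image match shows the front has not moved since I let go.
- **Plates and surroundings:** the plates look unmoved between the pictures, and I saw nothing else disturbed. I checked those other things only by eye.

**Failed or disagreed**
- **Descent on the bar:** it tripped its 10 N limit 4 mm early. I never found the cause, but the grip held.
- **Bar position:** the top camera put the bar about 2 mm short of the wrist reading, which is within the calibration.
- **Image match on the carcass:** a second match, on a patch of plain wood in changing shadow, scored too low to use.

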